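# Roll the large can capacitor onto the reader's line

### The arm

A 6-joint arm with a two-finger parallel gripper is mounted at the origin on the work surface. World frame = base frame: x ahead of the robot, y to its left, z up, the work surface at z = 0. Lengths are in m, angles in rad, forces in N, time in s.
With the tool pointing down it reaches from about 0.375 to 0.9 m from the base axis. Payload 3.1 kg.
Tool frame: the origin (TCP) lies at the very end of the fingers, on their centre line; the grasp point (between the pads) lies 19 mm behind it (manip.grasp_offset is the distance from the TCP to the grasp point, in m); y points along the fingers, z is the direction in which the jaws open and shut, and the axes are right-handed (so a half turn about y gives the same grasp; the last joint's range is limited). The gripper opens to 85 mm and grips with 20 to 120 N. Pads are 22 mm wide; open, the fingers measure 114 mm over their backs; the gripper's body (76 mm by 85 mm) begins 54 mm behind the grasp point. The pads swing forward as they close: fully open they stand 13 mm farther back than shut.
Start: joints at [-1.492, 0.527, 1.433, -0, 1.181, -0.178], TCP at [0.159, -0.604, 0.231] pointing down, gripper open.
Joint ranges: [-3.08, 3.08], [-0.75, 2.2], [0.22, 2.44], [-1.43, 4.57], [0, 2.65], [-2.85, 2.85]. Speed limits (rad/s): [2.79, 2.79, 3.14, 3.14, 3.14, 3.14].

### API

Orientations are given as a unit quaternion [x, y, z, w].
In Python, from station import manip gives the robot as it stands.
- The arm moves only by the tool apply_moves, never from a script. Its argument "motion" is a list of rows, each a list of 5 numbers: the finger opening in mm, from 0 to 85.4, then the shift along the tool's x, y, z in units of 30 mm (1.0 is 30 mm), then the turn about the tool's y in units of 10 degrees (1.0 is 10 degrees). In form: [[fingers, x, y, z, twist], ...]. A call has 1 to 12 rows; each row is the pose to reach, as a shift and turn from the pose commanded when the call began, along the tool's axes at that moment; what a row does not reach only later rows make up. A row lasts 1/8 s, in which the tool goes at most 62.5 mm and 10.7 degrees, less where a joint would pass 70% of its speed; a pose out of reach is approached as far as the arm can. A call with a gripper value outside its range is refused whole. The fingers move at their own pace and stop on an object; "squeeze" is the grip in N (left out, the last holds). Time passes only in rows, so rows that repeat a pose let the fingers close. It gives the time, the measured TCP pose, the force and the opening at its end, in the units of the state.
- manip.sense(): the state, without advancing time (a new reading comes with each control period).
- manip.snapshot(name): name is "scene" or "top" or "wrist"; returns the picture (400x640x3 uint8, red, green, blue); there is no depth.
- manip.get_calibration(name): a dict with "intrinsics" (3x3 intrinsics, pixels), "extrinsics" (4x4, takes a point from camera to world coordinates). Camera axes: x right, y up, looking along -z (the intrinsics and any distortion apply to the point x, -y, -z); pixel columns grow to the right and rows downward; lengths in m; the calibration is good to about 2 mm. A picture is of the moment at which its call begins: read the wrist's pose just before it. get_calibration takes no time and is no camera call; for the wrist camera it gives the pose at the moment of the call.
- manip.sign_off(): hands the job in, once; it reports no verdict.
The state is a dict: "t": time; "q": joint angles; "qd": joint speeds; "tau": joint torques, N m; "tcp_pos": TCP position; "tool_rot": TCP orientation; "force": force on the tool from outside, world axes, zero at the start; "ft_torque": the same for the moment, N m; "finger_gap": opening from 0.0 (shut) to 1.0 (fully open).
Only numpy, scipy, OpenCV 4.12 (cv2) and the standard library are available. Lean on these libraries where they do the work, as an engineer would, in place of code of your own. Each camera call takes 0.05 s, during which the arm holds its last target.

### The job

Two can capacitors lie on the bench mat. Roll the larger one sideways by gently stroking its top with the fingertips from above, not pushing at its flank, until it lies still on the white line and along it, its whole length on the line, so that the little code reader looks straight at its end. It must roll, not skid, and is never lifted, tipped up or pressed hard; leave the smaller capacitor and everything else where it is.

Things in the scene. Friction and masses are not known exactly. Their poses are not given: they have to be found in the camera images.
- big_can: larger capacitor: aluminium cylinder, 40 mm diameter, 80 mm long, 130 g, lying 55 to 95 mm to either side of the line, within 0.15 rad of parallel. Origin mid-length on its axis, 24 mm above the table (top at 44 mm); x is its axis, z up at the start. Pressed on top with a few N it rolls half as far as the fingertips travel, and stops with them; pushed level from behind above its axis it jams. To be worked from above only.
- small_can: the smaller capacitor, a bystander of the same look: 25 mm in diameter, 45 mm long, lying on the mat on the other side of the line, 55 to 95 mm from it. Origin at its middle, on its axis, which is its x axis. It too rolls easily: do not touch it.
- line (a point): middle of the white line painted on the mat, at the mat's top face, 4 mm above the table. The line runs along x, 150 mm long (75 mm either way) and 4 mm wide; y points across it, the direction of rolling; z up. They do not move. Two spaced fingertips pressed on the larger capacitor can also turn it on the mat to square it up.
- mat: dark mat fixed to the table, 280 mm (x) by 380 mm (y), 4 mm thick; origin at the centre of its underside, axes as the line's. The code reader, a black box 60 mm wide and 48 mm high, is fixed on it at the line's -x end (nearer to the robot), from x = -137 to -87 mm in the mat's frame, window facing +x.
- transformer: bystander: small transformer, 34 x 40 x 30 mm, standing loose on the mat about 115 mm in +x from the line's middle; origin at its underside
- heatsink: bystander: finned aluminium heat sink, 30 x 36 x 22 mm, loose on the mat about 115 mm in +x from the line's middle; origin at its underside
- multimeter: bystander: yellow multimeter lying on its back on the table left of the mat, 170 x 85 x 39 mm; origin at its underside
- screwdriver: bystander: screwdriver lying on the table left of the mat, low
- cup: bystander: small blue ceramic cup right of the mat, 70 mm wide, 50 mm high; origin at its underside
- spool: bystander: metal spool of 60 mm diameter standing on its flange right of the mat, 46 mm high; origin at its underside
There are look-alikes about, which are no part of the job. What is shaped like the big_can but green or orange is not meant.

How it is judged:
By the outcome, as a careful person would: the job done as asked, in the order asked, and still so for the second after the job is handed in, with the robot touching nothing.
It also fails if it takes over 64 s, if anything falls off the work surface, if the arm or the gripper's body presses on something with over 40 N, if the wrist force passes 120 N, or if a joint passes its speed limit or range.

## Working session

There is one attempt and no reset: what is moved stays moved. The work goes in short steps, Python scripts to look and compute and a tool call to move; the robot and the scene stay as the last step left them, time stands still between calls to the robot, and variables do not carry over. Pictures are saved under pics/ and viewed, and the job is handed in when it is done.

Besides the shell and the picture viewer there is one more tool, called after "Request:" as name([rows], argument=value, ...), one row to a line, values as JSON. apply_moves: Moves the arm, as the interface text tells. Its arguments: {"type":"object","properties":{"motion":{"type":"array"},"squeeze":{"type":"number"}},"required":["motion"]}

```bash
mkdir -p pics; ls; python3 - <<'E'
from station import manip
import cv2
print(manip.sense())
for n in("scene","top","wrist"):
    im=manip.snapshot(n); cv2.imwrite(f"pics/{n}0.png",im[:,:,::-1])
    c=manip.get_calibration(n); print(n,c)
E
```

```text
pics
{'t': 0.0, 'q': array([-1.49150044e+00,  5.28483598e-01,  1.43391558e+00, -1.38126465e-05,
        1.18139785e+00, -1.78507751e-01]), 'qd': array([-1.43136079e-03,  3.79584461e-04,  1.81447051e-04,  5.31333313e-05,
       -8.51942060e-04, -2.72461274e-04]), 'tau': array([ 1.58025396e-03, -4.42344761e+01, -1.78025955e+01, -1.96500664e-04,
        8.30183417e-03,  1.40257006e-07]), 'tcp_pos': array([ 0.15931016, -0.60360632,  0.23031869]), 'tool_rot': array([-0.0908628 ,  0.70201834, -0.70046109,  0.09093107]), 'force': array([ 0.0207117 , -0.07049757,  0.46512925]), 'ft_torque': array([-0.0095563 , -0.01824348,  0.03811769]), 'finger_gap': 0.9988028664239008}
scene {'intrinsics': array([[402.79221954,   0.        , 317.00959647],
       [  0.        , 402.79221954, 195.07650153],
       [  0.        ,   0.        ,   1.        ]]), 'extrinsics': array([[-0.57623579, -0.61224555,  0.54139422,  1.0280587 ],
       [ 0.81728077, -0.43338134,  0.37977988,  0.39206598],
       [ 0.00211161,  0.66131384,  0.75010636,  0.83987517],
       [ 0.        ,  0.        ,  0.        ,  1.     
[... 273 characters left out ...]
1e-01],
       [-9.99777328e-01,  2.11013270e-02, -1.70326036e-04,
         1.13390483e-02],
       [ 2.04534300e-03,  1.04935243e-01,  9.94476954e-01,
         1.45502094e+00],
       [ 0.00000000e+00,  0.00000000e+00,  0.00000000e+00,
         1.00000000e+00]])}
wrist {'intrinsics': array([[317.32423616,   0.        , 319.75159779],
       [  0.        , 317.32423616, 201.3455467 ],
       [  0.        ,   0.        ,   1.        ]]), 'extrinsics': array([[ 0.25465684,  0.91450705,  0.31436721,  0.24068357],
       [-0.96702949,  0.24148421,  0.08086612, -0.58186076],
       [-0.00196208, -0.32459547,  0.9458509 ,  0.37403758],
       [ 0.        ,  0.        ,  0.        ,  1.        ]])}
```

View pics/scene0.png

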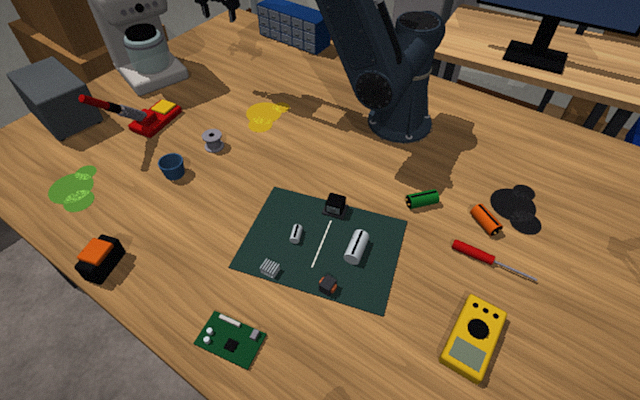

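View pics/top0.png

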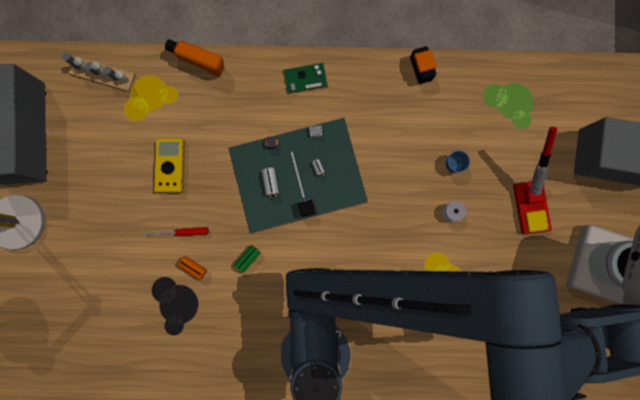

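The big can is on the line's left (+y) side at about (270,181) in the top view. The small can is at (318,167) and the reader at (306,208). I'll measure from the crops next.

```bash
cat > h.py <<'E'
import numpy as np, cv2
from station import manip
def ray(c,uv):
    K=c["intrinsics"];E=c["extrinsics"]
    d=np.array([(uv[0]-K[0,2])/K[0,0],-(uv[1]-K[1,2])/K[1,1],-1.0])
    return E[:3,3],E[:3,:3]@d
def onplane(c,uv,z):
    o,d=ray(c,uv); return o+d*(z-o[2])/d[2]
def proj(c,p):
    E=c["extrinsics"];K=c["intrinsics"]; q=E[:3,:3].T@(np.asarray(p)-E[:3,3])
    return np.array([K[0,0]*q[0]/-q[2]+K[0,2],K[1,1]*-q[1]/-q[2]+K[1,2]])
def seg(im,poly,thr):
    m=np.zeros(im.shape[:2],np.uint8); cv2.fillPoly(m,[np.array(poly,np.int32)],255)
    g=im.min(axis=2); return ((g>thr)&(m>0)).astype(np.uint8)
E
python3 - <<'E'
from h import *
for n,b in(("top",(220,110,375,240)),("scene",(220,175,420,320))):
    im=cv2.imread(f"pics/{n}0.png")[b[1]:b[3],b[0]:b[2]]
    cv2.imwrite(f"pics/{n}0c.png",cv2.resize(im,None,fx=4,fy=4,interpolation=cv2.INTER_CUBIC))
c=manip.get_calibration("top"); im=cv2.imread("pics/top0.png")
# mat mask
hsv=cv2.cvtColor(im,cv2.COLOR_BGR2HSV)
g=seg(im,[(235,150),(345,120),(362,205),(252,228)],90)
n,l,s,ce=cv2.connectedComponentsWithStats(g)
for i in range(1,n):
    if s[i,4]<15: continue
    ys,xs=np.where(l==i); r=cv2.minAreaRect(np.c_[xs,ys].astype(np.float32))
    print(s[i],ce[i],r,onplane(c,ce[i],.004),onplane(c,ce[i],.03))
E
```

```text
[310 127  12   9  85] [315.72941176 131.25882353] ((315.52703857421875, 131.1621551513672), (7.39795446395874, 11.507928848266602), 80.53767395019531) [0.68437897 0.01152736 0.004     ] [0.67776516 0.01152399 0.03      ]
[291 152  14  46 110] [297.33636364 174.35454545] ((297.37347412109375, 174.40042114257812), (46.57252502441406, 2.318963050842285), 75.0685806274414) [0.54534302 0.06626869 0.004     ] [0.54122051 0.06528444 0.03      ]
[313 159  11  16  86] [318.1744186  166.61627907] ((317.9741516113281, 166.43963623046875), (14.443709373474121, 7.2218546867370605), 66.80140686035156) [0.57128169 0.0015151  0.004     ] [0.5666944  0.00169113 0.03      ]
[263 167  16  28 274] [270.12773723 180.94525547] ((269.8807678222656, 180.49891662597656), (26.476362228393555, 12.021952629089355), 79.2156982421875) [0.52269633 0.15080221 0.004     ] [0.51897961 0.14830325 0.03      ]
```

View pics/top0c.png

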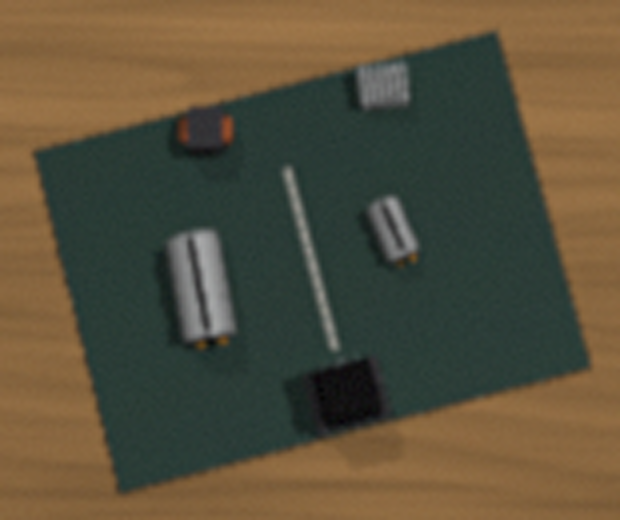

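View pics/scene0c.png

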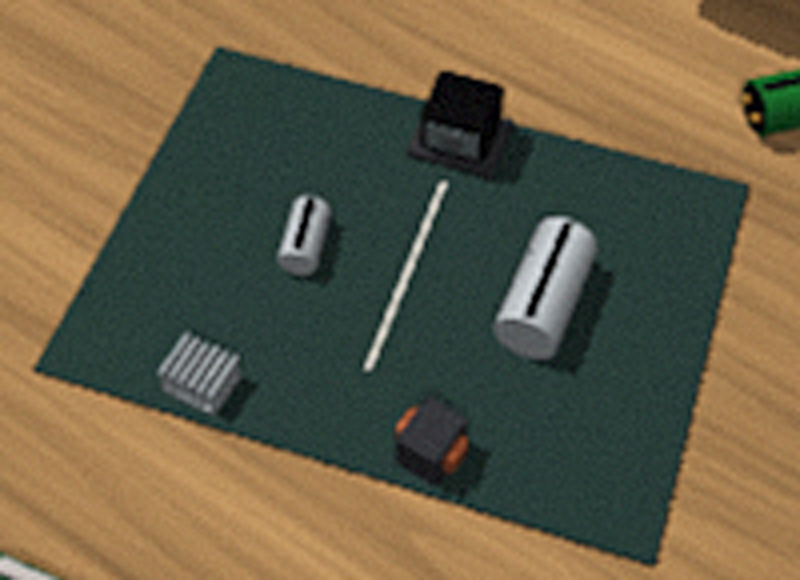

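```bash
cat >> h.py <<'E'
from scipy.spatial.transform import Rotation as R
def tool():
    s=manip.sense(); return s,R.from_quat(s["tool_rot"]).as_matrix()
def move_to(p,yaw):
    """units shift and twist so that tool z points along +-yaw"""
    s,M=tool(); d=M.T@(np.asarray(p)-s["tcp_pos"])/.03
    out=[]
    for k in(0,np.pi):
        z=np.array([np.cos(yaw+k),np.sin(yaw+k),0]); v=M.T@z
        out.append(np.degrees(np.arctan2(v[0],v[2]))/10)
    print("shift",d.round(3),"twist opts",np.round(out,3),"len",np.linalg.norm(d)*30)
E
python3 - <<'E'
from h import *
s,M=tool(); print(M.round(3))
c=manip.get_calibration("top")
o=np.array([220,110])
f=lambda u,v,z:onplane(c,np.array([u,v])/4+o-.375,z)
a,b=f(334,350,.004),f(288,168,.004); print("line",a,b,np.linalg.norm(a-b),(a+b)/2,np.arctan2(*(b-a)[1::-1]))
a,b=f(208,335,.044),f(193,236,.044); print("can",a,b,np.linalg.norm(a-b),(a+b)/2,np.arctan2(*(b-a)[1::-1]))
move_to([.46,.15,.25],.15)
E
```

```text
[[-0.967 -0.     0.255]
 [-0.255  0.002 -0.967]
 [-0.    -1.    -0.002]]
line [0.47400554 0.04645863 0.004     ] [0.6172908  0.08603653 0.004     ] 0.14865085121507443 [0.54564817 0.06624758 0.004     ] 0.26949774966100687
can [0.47903797 0.14124433 0.044     ] [0.55474495 0.15499506 0.044     ] 0.07694562949537198 [0.51689146 0.1481197  0.044     ] 0.17967222983383035
shift [-16.097  -0.608 -21.741] twist opts [-8.382  9.618] len 811.7575260999388
```

```bash
python3 - <<'E'
from h import *
move_to([.53,.11,.25],.2)
E
```

```text
shift [-18.014  -0.61  -19.857] twist opts [-8.669  9.331] len 804.5132740964635
```

Request:
apply_moves([
  [40,-1.5,-0.6,-1.65,-0.7],
  [40,-3,-0.6,-3.3,-1.4],
  [40,-4.5,-0.6,-5,-2.2],
  [40,-6,-0.6,-6.6,-2.9],
  [40,-7.5,-0.6,-8.3,-3.6],
  [40,-9,-0.6,-9.9,-4.3],
  [40,-10.5,-0.6,-11.6,-5],
  [40,-12,-0.6,-13.2,-5.8],
  [40,-13.5,-0.6,-14.9,-6.5],
  [40,-15,-0.6,-16.5,-7.2],
  [40,-16.5,-0.6,-18.2,-8],
  [40,-18,-0.6,-19.8,-8.7],
], squeeze=20)

```text
t: 1.65
tcp_pos: [0.505, 0.0612, 0.2493]
tool_rot: [0.55, -0.445, 0.445, -0.55]
force: [0.4, -1.2, 0.1]
finger_gap: 0.463
```

Request:
apply_moves([
  [40,0,0,0,0],
  [40,0,0,0,0],
])

```text
t: 1.9
tcp_pos: [0.5037, 0.0592, 0.2489]
tool_rot: [0.549, -0.446, 0.446, -0.548]
force: [-0.7, 0.3, -0.2]
finger_gap: 0.47
```

```bash
python3 - <<'E'
from h import *
s,M=tool(); print(s["t"],s["tcp_pos"],s["force"],s["finger_gap"],s["q"]); print(M.round(3))
c=manip.get_calibration("wrist"); im=manip.snapshot("wrist")[:,:,::-1]; cv2.imwrite("pics/w1.png",im)
np.savez("w1.npz",K=c["intrinsics"],E=c["extrinsics"])
E
```

```text
1.9 [0.50371853 0.0591523  0.24889825] [-0.72601234  0.29563223 -0.24896524] 0.47035977074508356 [-1.03390766e-01  3.47183680e-01  1.70169377e+00 -6.69392640e-04
  1.09416941e+00 -3.09073367e-01]
[[ 0.205 -0.002  0.979]
 [-0.979 -0.     0.205]
 [ 0.    -1.    -0.002]]
```

View pics/w1.png

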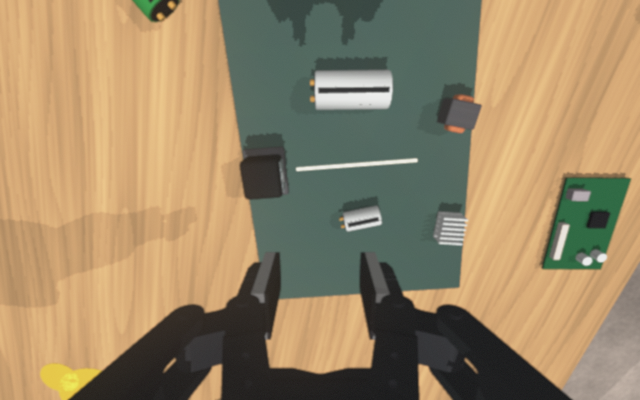

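```bash
cat >> h.py <<'E'
def rect_axis(im,c,poly,thr,zc=None):
    """min-area rectangle of the bright blob in poly; returns axis ends on plane zc by bisecting the two tangent planes"""
    g=seg(im,poly,thr); n,l,s,_=cv2.connectedComponentsWithStats(g)
    i=1+np.argmax(s[1:,4]); g=((l==i)*255).astype(np.uint8)
    g=cv2.morphologyEx(g,cv2.MORPH_CLOSE,np.ones((9,9),np.uint8))
    cn=max(cv2.findContours(g,cv2.RETR_EXTERNAL,cv2.CHAIN_APPROX_NONE)[0],key=cv2.contourArea)
    b=cv2.boxPoints(cv2.minAreaRect(cn))
    L=[np.linalg.norm(b[k]-b[(k+1)%4]) for k in range(4)]
    k=0 if L[0]>L[1] else 1
    b=np.roll(b,-k,axis=0) # b0-b1 long, b3-b2 long
    u=lambda p:(lambda d:d/np.linalg.norm(d))(ray(c,p)[1])
    e=[]
    for p,q in((b[0],b[3]),(b[1],b[2])):
        d=u(p)+u(q); o=c["extrinsics"][:3,3]; e.append(o+d*(zc-o[2])/d[2])
    e=sorted(e,key=lambda p:p[0])
    return b,e
def line_fit(im,c,poly,thr):
    g=seg(im,poly,thr); n,l,s,_=cv2.connectedComponentsWithStats(g); i=1+np.argmax(s[1:,4])
    ys,xs=np.where(l==i); vx,vy,x0,y0=cv2.fitLine(np.c_[xs,ys].astype(np.float32),cv2.DIST_L2,0,.01,.01).ravel()
    t=(xs-x0)*vx+(ys-y0)*vy
    e=[onplane(c,(x0+vx*(k),y0+vy*(k)),.004) for k in(t.min()-.3,t.max()+.3)]
    return sorted(e,key=lambda p:p[0])
def rep(n,e):
    d=e[1]-e[0]; print(n,"mid",((e[0]+e[1])/2).round(4),"len",np.linalg.norm(d).round(4),"yaw",np.arctan2(d[1],d[0]).round(4))
    return (e[0]+e[1])/2,np.arctan2(d[1],d[0])
E
python3 - <<'E'
from h import *
im=cv2.imread("pics/w1.png"); f=np.load("w1.npz"); c=dict(intrinsics=f["K"],extrinsics=f["E"])
cp=[(300,60),(410,60),(410,118),(300,118)]; lp=[(288,150),(425,150),(425,185),(288,185)]
lm,ly=rep("line",line_fit(im,c,lp,140))
for thr in (80,100,120):
    b,e=rect_axis(im,c,cp,thr,.024); print(b.round(1).tolist()); cm,cy=rep("can",e)
# stripe
hs=((im.max(axis=2)<70)).astype(np.uint8); m=np.zeros_like(hs); m[80:100,314:394]=1
n,l,s,_=cv2.connectedComponentsWithStats(hs*m); i=1+np.argmax(s[1:,4]); ys,xs=np.where(l==i)
vx,vy,x0,y0=cv2.fitLine(np.c_[xs,ys].astype(np.float32),cv2.DIST_L2,0,.01,.01).ravel(); t=(xs-x0)*vx
rep("stripe",[onplane(c,(x0+vx*k,y0+vy*k),.044) for k in(t.min(),t.max())])
d=cm-lm; print("along",d[0]*np.cos(ly)+d[1]*np.sin(ly),"across",-d[0]*np.sin(ly)+d[1]*np.cos(ly),"dyaw",cy-ly)
E
```

```text
line mid [0.5482 0.0682 0.004 ] len 0.1514 yaw 0.2822
[[300.0, 60.0], [410.0, 60.0], [410.0, 118.0], [300.0, 118.0]]
can mid [0.5238 0.1524 0.024 ] len 0.1204 yaw 0.2061
[[314.0, 70.0], [393.0, 70.0], [393.0, 109.0], [314.0, 109.0]]
can mid [0.5222 0.152  0.024 ] len 0.0865 yaw 0.2058
[[313.70001220703125, 71.0], [391.8999938964844, 69.9000015258789], [392.5, 108.4000015258789], [314.20001220703125, 109.5]]
can mid [0.5218 0.1517 0.024 ] len 0.0857 yaw 0.2195
stripe mid [0.5202 0.1517 0.044 ] len 0.0693 yaw 0.2231
along -0.002149912828944306 across 0.08748706528731952 dyaw -0.06270320157406375
```

The wrist view shows the line running from (297,168) to (417,160), the can at (314–393, 70–109) and the small can at (361,217). The can lies 87 mm off the line on its +y side, with a yaw error of about −0.06 to −0.09 rad. I'll go above its back side.

```bash
python3 - <<'E'
from h import *
move_to([.5198,.1595,.065],.22)
E
```

```text
shift [-3.19   6.131  1.222] twist opts [-0.09 17.91] len 210.55376081116836
```

Request:
apply_moves([
  [40,-1.6,1,0.6,-0.1],
  [40,-3.2,2.5,1.22,-0.1],
  [40,-3.2,4,1.22,-0.1],
  [40,-3.2,5.3,1.22,-0.1],
  [40,-3.2,5.9,1.22,-0.1],
  [40,-3.2,6.13,1.22,-0.1],
  [40,-3.2,6.13,1.22,-0.1],
  [40,-3.2,6.13,1.22,-0.1],
])

```text
t: 2.95
tcp_pos: [0.5215, 0.1601, 0.0665]
tool_rot: [-0.552, 0.441, -0.442, 0.553]
force: [-0.3, -0.5, 0.8]
finger_gap: 0.466
```

```bash
python3 - <<'E'
from h import *
s,M=tool(); print(s["t"],s["tcp_pos"],s["force"],s["finger_gap"])
move_to([.5198,.1595,.05],.22)
cv2.imwrite("pics/w2.png",manip.snapshot("wrist")[:,:,::-1])
im=manip.snapshot("scene")[:,:,::-1];cv2.imwrite("pics/s2.png",cv2.resize(im[150:330,200:440],None,fx=3,fy=3))
E
```

```text
2.95 [0.52148669 0.16011173 0.06648164] [-0.31592247 -0.46659646  0.78251515] 0.46587028320662893
shift [ 0.007  0.549 -0.06 ] twist opts [ 1.1000e-02 -1.7989e+01] len 16.57901456962653
```

View pics/w2.png

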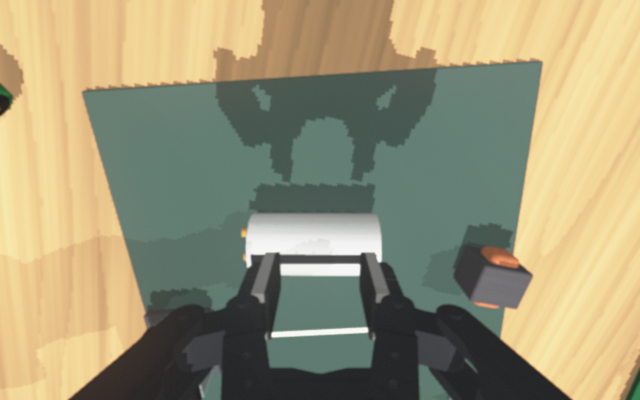

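View pics/s2.png

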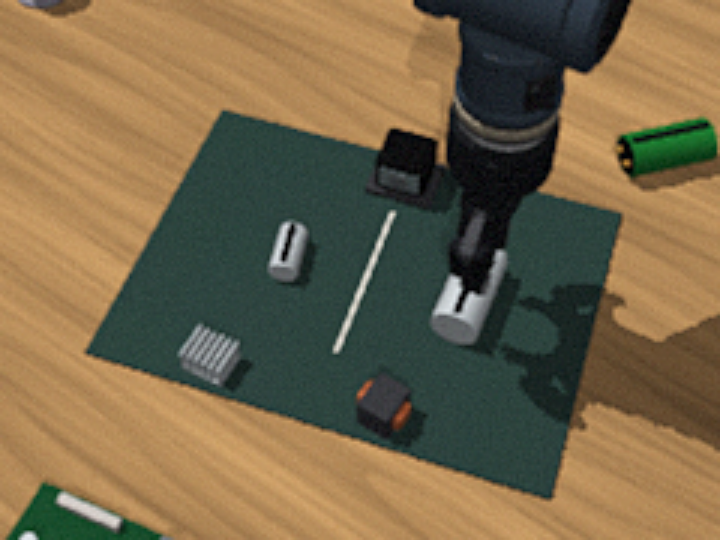

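The fingertips sit over the can, inside its length. I'll descend slowly while watching the force.

Request:
apply_moves([
  [40,0,0.25,0,0],
  [40,0,0.5,0,0],
  [40,0,0.62,0,0],
  [40,0,0.62,0,0],
])

```text
t: 3.55
tcp_pos: [0.5203, 0.1606, 0.0462]
tool_rot: [0.553, -0.442, 0.441, -0.552]
force: [0.2, 0.5, -0.3]
finger_gap: 0.467
```

Request:
apply_moves([
  [40,0,0.04,0,0],
  [40,0,0.08,0,0],
  [40,0,0.08,0,0],
])

```text
t: 3.92
tcp_pos: [0.5207, 0.1606, 0.0444]
tool_rot: [-0.553, 0.441, -0.441, 0.553]
force: [-0.5, -0.0, -0.7]
finger_gap: 0.471
```

Request:
apply_moves([
  [40,0,0.03,0,0],
  [40,0,0.06,0,0],
  [40,0,0.06,0,0],
])

```text
t: 4.3
tcp_pos: [0.5207, 0.1606, 0.0426]
tool_rot: [0.552, -0.441, 0.441, -0.552]
force: [0.0, 0.7, -0.1]
finger_gap: 0.466
```

Request:
apply_moves([
  [40,0,0.03,0,0],
  [40,0,0.05,0,0],
  [40,0,0.05,0,0],
])

```text
t: 4.68
tcp_pos: [0.5207, 0.1606, 0.0422]
tool_rot: [-0.552, 0.441, -0.441, 0.553]
force: [-1.6, -0.5, 8.4]
finger_gap: 0.465
```

Contact came at TCP z of about 0.0423, at roughly 7 N/mm. I'll ease off and make a first stroke.

Request:
apply_moves([
  [40,0,-0.015,0,0],
  [40,0.08,-0.015,0,0],
  [40,0.18,-0.015,0,0],
  [40,0.28,-0.015,0,0],
  [40,0.38,-0.015,0,0],
  [40,0.48,-0.015,0,0],
  [40,0.58,-0.015,0,0],
  [40,0.6,-0.015,0,0],
  [40,0.6,-0.015,0,0],
])

```text
t: 5.8
tcp_pos: [0.5247, 0.1428, 0.0424]
tool_rot: [-0.552, 0.441, -0.441, 0.553]
force: [-1.6, -0.6, 8.4]
finger_gap: 0.469
```

```bash
python3 - <<'E'
from h import *
s,M=tool(); print(s["t"],s["tcp_pos"],s["force"],s["ft_torque"])
cv2.imwrite("pics/w3.png",manip.snapshot("wrist")[:,:,::-1])
im=manip.snapshot("scene")[:,:,::-1];cv2.imwrite("pics/s3.png",cv2.resize(im[150:330,200:440],None,fx=3,fy=3))
E
```

```text
5.8 [0.52470014 0.14282112 0.0424029 ] [-1.5569243  -0.64948097  8.35187878] [-0.07800966  0.29689525  0.02370482]
```

View pics/w3.png

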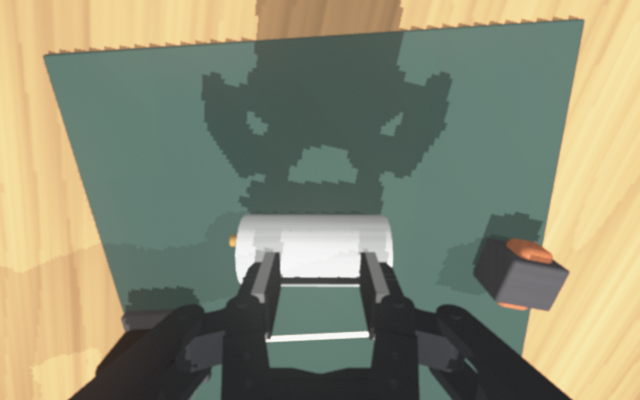

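View pics/s3.png

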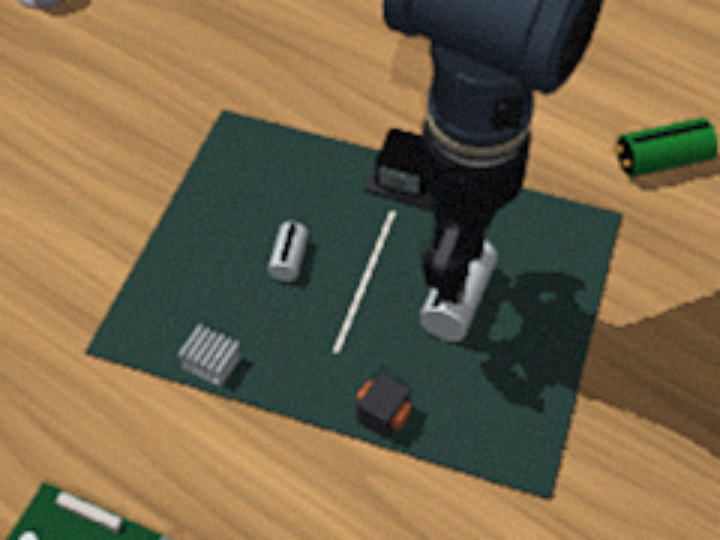

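The can rolled: its stripe turned forward. The force is still 8.4 N, so I'll ease a little more and finish the stroke.

Request:
apply_moves([
  [40,0,-0.015,0,0],
  [40,0,-0.015,0,0],
])

```text
t: 6.15
tcp_pos: [0.5247, 0.1429, 0.0424]
tool_rot: [-0.553, 0.441, -0.441, 0.553]
force: [-1.9, -0.0, 6.1]
finger_gap: 0.472
```

Request:
apply_moves([
  [40,0.08,0,0,-0.1],
  [40,0.18,0,0,-0.2],
  [40,0.28,0,0,-0.3],
  [40,0.38,0,0,-0.4],
  [40,0.46,0,0,-0.5],
  [40,0.52,0,0,-0.5],
  [40,0.52,0,0,-0.5],
  [40,0.52,0,0,-0.5],
])

```text
t: 7.15
tcp_pos: [0.5291, 0.1277, 0.0424]
tool_rot: [-0.571, 0.416, -0.417, 0.572]
force: [0.5, -0.0, 4.9]
finger_gap: 0.471
```

```bash
python3 - <<'E'
from h import *
s,M=tool(); print(s["t"],s["tcp_pos"],s["force"],s["ft_torque"], s["q"])
print("tool yaw",np.arctan2(M[1,2],M[0,2]))
cv2.imwrite("pics/w4.png",manip.snapshot("wrist")[:,:,::-1])
im=manip.snapshot("scene")[:,:,::-1];cv2.imwrite("pics/s4.png",cv2.resize(im[150:330,200:440],None,fx=3,fy=3))
E
```

```text
7.15 [0.52905881 0.12774872 0.04240052] [ 0.45815527 -0.00538928  4.87902336] [ 0.0284214   0.0124281  -0.09354494] [ 3.15092934e-02  7.12144482e-01  1.77479922e+00  9.87618501e-05
  6.52627668e-01 -2.78215692e-01]
tool yaw 0.30964706754423593
```

View pics/w4.png

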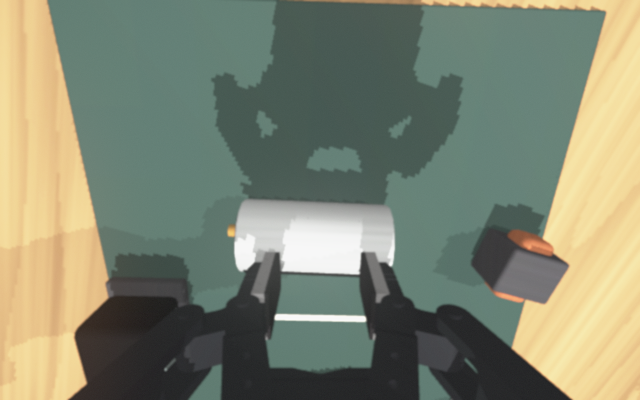

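Request:
apply_moves([
  [40,0,-0.15,0,0],
  [40,0,-0.6,0,0],
  [40,-0.8,-1.5,0,0],
  [40,-1.3,-2,0,0],
  [40,-1.3,-2,0,0],
  [40,-1.3,-2,0,0],
])

```text
t: 8.0
tcp_pos: [0.516, 0.1648, 0.1017]
tool_rot: [0.572, -0.417, 0.417, -0.571]
force: [0.4, 1.4, 0.1]
finger_gap: 0.465
```

```bash
cat >> h.py <<'E'
def sidecan(im,c,poly,thr,tag,lp=None,lthr=140):
    b,e=rect_axis(im,c,poly,thr,.024); print(b.round(1).tolist()); r=rep("can",e)
    v=im.copy(); cv2.polylines(v,[b.astype(np.int32)],True,(0,0,255),1)
    cv2.imwrite(f"pics/{tag}_v.png",v); return r
E
python3 - <<'E'
from h import *
s,M=tool(); print(s["t"],s["tcp_pos"],s["force"])
print("tool yaw",np.arctan2(M[1,2],M[0,2]))
c=manip.get_calibration("wrist"); im=manip.snapshot("wrist")[:,:,::-1].copy(); cv2.imwrite("pics/w5.png",im)
np.savez("w5.npz",K=c["intrinsics"],E=c["extrinsics"])
E
```

```text
8.0 [0.51598309 0.16475546 0.10169948] [0.3617066  1.35667458 0.10138953]
tool yaw 0.3105868218432144
```

View pics/w5.png

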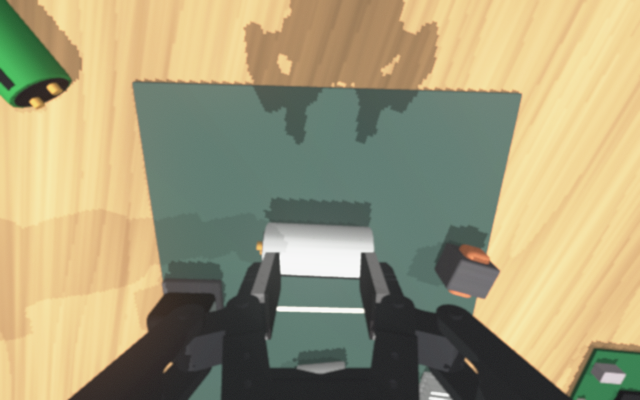

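The can now lies almost parallel to the line. I'll fit both can edges and the line in the gap between the fingers.

```bash
cat >> h.py <<'E'
def edge(g,u0,u1,v0,v1,sgn):
    """subpixel row of steepest change per column; sgn +1 dark->bright going down"""
    pts=[]
    for u in range(u0,u1):
        col=g[v0:v1,u].astype(float); d=np.diff(col)*sgn; k=int(d.argmax())
        if d[k]<15: continue
        w=np.clip(d[max(k-2,0):k+3],0,None); r=np.arange(max(k-2,0),max(k-2,0)+len(w))
        pts.append((u,v0+.5+(w*r).sum()/w.sum()))
    vx,vy,x0,y0=cv2.fitLine(np.array(pts,np.float32),cv2.DIST_HUBER,0,.01,.01).ravel()
    return lambda u: np.array([u,y0+(u-x0)*vy/vx])
def canline(im,c,u0,u1,top,bot,line):
    """edge row windows (v0,v1) for the can's two flanks and the line's two edges -> relative pose"""
    g=cv2.cvtColor(im,cv2.COLOR_BGR2GRAY)
    a,b=edge(g,u0,u1,*top,1),edge(g,u0,u1,*bot,-1); l1,l2=edge(g,u0,u1,*line,1),edge(g,u0,u1,*line,-1)
    un=lambda p:(lambda d:d/np.linalg.norm(d))(ray(c,p)[1]); o=c["extrinsics"][:3,3]
    # tangent planes -> bisector plane -> axis on z=.024
    na=np.cross(un(a(u0)),un(a(u1))); nb=np.cross(un(b(u0)),un(b(u1))); na/=np.linalg.norm(na); nb/=np.linalg.norm(nb)
    n=na-nb if na@nb<0 and False else na-(-nb if na@nb<0 else nb)*-1
    n=na+nb if na@nb>0 else na-nb
    A=[]
    for u in(u0,u1):
        d=un((a(u)+b(u))/2); x=o+d*(.024-o[2])/d[2]
        # slide along y so that x lies on bisector plane
        x[1]-=n@(x-o)/n[1]; A.append(x)
    L=[onplane(c,(l1(u)+l2(u))/2,.004) for u in(u0,u1)]
    dist=[abs(k@(A[0]-o)) for k in(na,nb)]
    print("flank rows",a(u0).round(1),b(u0).round(1),"line",l1(u0).round(1),l2(u1).round(1),"radius check",np.round(dist,4))
    A.sort(key=lambda p:p[0]);L.sort(key=lambda p:p[0])
    ay=np.arctan2(*(A[1]-A[0])[1::-1]); ly=np.arctan2(*(L[1]-L[0])[1::-1]); m=(A[0]+A[1])/2; d=m-L[0]
    print("can pt",m.round(4),"can yaw",ay.round(4),"line yaw",ly.round(4),"dyaw",(ay-ly).round(4),"across",(-d[0]*np.sin(ly)+d[1]*np.cos(ly)).round(4))
E
python3 - <<'E'
from h import *
f=np.load("w5.npz"); c=dict(intrinsics=f["K"],extrinsics=f["E"]); im=cv2.imread("pics/w5.png")
canline(im,c,288,352,(212,238),(262,290),(300,318))
f=np.load("w1.npz"); c=dict(intrinsics=f["K"],extrinsics=f["E"]); im=cv2.imread("pics/w1.png")
canline(im,c,325,385,(60,80),(98,118),(152,175))
E
```

```text
flank rows [288.  223.3] [288.  274.3] line [288.  305.9] [352.  312.8] radius check [0.0195 0.0195]
can pt [0.5263 0.1351 0.024 ] can yaw 0.2606 line yaw 0.2817 dyaw -0.0211 across 0.0709
flank rows [325.   70.7] [325.  108.7] line [325.  164.5] [385.  164.3] radius check [0.0196 0.0196]
can pt [0.5237 0.1525 0.024 ] can yaw 0.2173 line yaw 0.2815 dyaw -0.0641 across 0.0877
```

The fit is consistent: can radius 19.5 mm, 16.8 mm rolled for 33.7 mm of hand travel. That leaves 70.9 mm and −0.021 rad. Next stroke.

```bash
python3 - <<'E'
from h import *
move_to([.524,.1438,.046],.26)
E
```

```text
shift [0.741 1.846 0.05 ] twist opts [  0.287 -17.713] len 59.70477618627724
```

Request:
apply_moves([
  [40,0.74,0.3,0.05,0.29],
  [40,0.74,1,0.05,0.29],
  [40,0.74,1.6,0.05,0.29],
  [40,0.74,1.85,0.05,0.29],
  [40,0.74,1.85,0.05,0.29],
  [40,0.74,1.85,0.05,0.29],
])

```text
t: 8.8
tcp_pos: [0.5248, 0.1442, 0.0468]
tool_rot: [-0.56, 0.431, -0.431, 0.561]
force: [0.6, 0.0, -0.1]
finger_gap: 0.47
```

Request:
apply_moves([
  [40,0,0.04,0,0],
  [40,0,0.08,0,0],
  [40,0,0.11,0,0],
  [40,0,0.11,0,0],
])

```text
t: 9.3
tcp_pos: [0.5243, 0.1443, 0.0432]
tool_rot: [0.561, -0.431, 0.431, -0.56]
force: [-0.5, -0.8, -0.4]
finger_gap: 0.469
```

Request:
apply_moves([
  [40,0,0.02,0,0],
  [40,0,0.045,0,0],
  [40,0,0.045,0,0],
])

```text
t: 9.68
tcp_pos: [0.5245, 0.1443, 0.0422]
tool_rot: [-0.56, 0.431, -0.431, 0.561]
force: [-0.6, 0.0, 3.9]
finger_gap: 0.47
```

Request:
apply_moves([
  [40,0.06,0,0,0],
  [40,0.18,0,0,-0.03],
  [40,0.3,0,0,-0.06],
  [40,0.42,0,0,-0.1],
  [40,0.54,0,0,-0.13],
  [40,0.66,0,0,-0.16],
])

```text
t: 10.42
tcp_pos: [0.5299, 0.1249, 0.0424]
tool_rot: [-0.566, 0.423, -0.424, 0.567]
force: [-0.6, -0.5, 5.6]
finger_gap: 0.467
```

Request:
apply_moves([
  [40,0.12,0,0,-0.03],
  [40,0.24,0,0,-0.06],
  [40,0.36,0,0,-0.08],
  [40,0.46,0,0,-0.08],
  [40,0.52,0,0,-0.08],
  [40,0.52,0,0,-0.08],
  [40,0.52,0,0,-0.08],
])

```text
t: 11.3
tcp_pos: [0.5345, 0.1099, 0.0424]
tool_rot: [-0.569, 0.419, -0.42, 0.57]
force: [-0.3, 0.7, 4.6]
finger_gap: 0.468
```

Request:
apply_moves([
  [40,0,-0.15,0,0],
  [40,0,-0.6,0,0],
  [40,-0.8,-1.5,0,0],
  [40,-1.3,-2,0,0],
  [40,-1.3,-2,0,0],
  [40,-1.3,-2,0,0],
])

```text
t: 12.05
tcp_pos: [0.5221, 0.1472, 0.1016]
tool_rot: [0.57, -0.419, 0.419, -0.569]
force: [0.4, -0.3, -0.6]
finger_gap: 0.467
```

```bash
python3 - <<'E'
from h import *
s,M=tool(); print(s["t"],s["tcp_pos"],s["force"])
print("tool yaw",np.arctan2(M[1,2],M[0,2]))
c=manip.get_calibration("wrist"); im=manip.snapshot("wrist")[:,:,::-1].copy(); cv2.imwrite("pics/w6.png",im)
np.savez("w6.npz",K=c["intrinsics"],E=c["extrinsics"])
E
```

```text
12.05 [0.52212816 0.14721969 0.10155422] [ 0.40904175 -0.26860186 -0.63613332]
tool yaw 0.30193428479554807
```

View pics/w6.png

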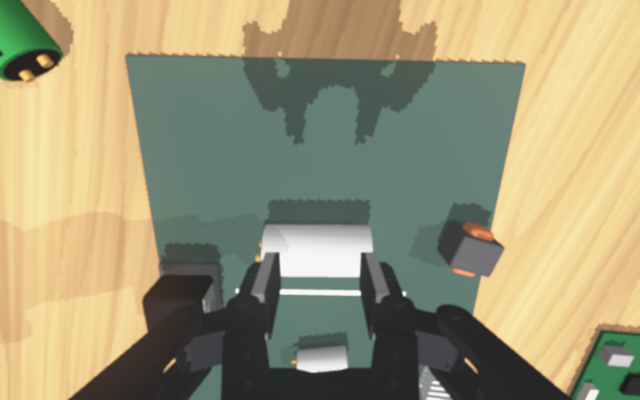

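The can rolled on; the line is now at row ~292, right in front of it.

```bash
python3 - <<'E'
from h import *
f=np.load("w6.npz"); c=dict(intrinsics=f["K"],extrinsics=f["E"]); im=cv2.imread("pics/w6.png")
canline(im,c,288,352,(212,238),(262,284),(285,300))
# can centre at mid column
move_to([.5304,.117,.046],.2817)
E
```

```text
flank rows [288.  224.4] [288.  276.5] line [288.  288.6] [352.  295.3] radius check [0.02 0.02]
can pt [0.5322 0.1172 0.024 ] can yaw 0.2955 line yaw 0.2813 dyaw 0.0142 across 0.052
shift [ 1.038  1.842 -0.029] twist opts [  0.113 -17.887] len 63.43323124477793
```

```bash
python3 - <<'E'
from h import *
move_to([.529,.1256,.0445],.29)
E
```

```text
shift [0.75  1.892 0.012] twist opts [  0.065 -17.935] len 61.06002831690946
```

Request:
apply_moves([
  [40,0.75,0.3,0,0.06],
  [40,0.75,1,0,0.06],
  [40,0.75,1.6,0,0.06],
  [40,0.75,1.86,0,0.06],
  [40,0.75,1.9,0,0.06],
  [40,0.75,1.92,0,0.06],
  [40,0.75,1.92,0,0.06],
])

```text
t: 12.98
tcp_pos: [0.5294, 0.126, 0.0448]
tool_rot: [-0.567, 0.422, -0.423, 0.567]
force: [-0.2, 0.0, 0.4]
finger_gap: 0.467
```

Request:
apply_moves([
  [40,0,0.02,0,0],
  [40,0,0.05,0,0],
  [40,0,0.05,0,0],
])

```text
t: 13.35
tcp_pos: [0.529, 0.126, 0.0428]
tool_rot: [-0.567, 0.422, -0.422, 0.567]
force: [-0.5, -0.7, 0.1]
finger_gap: 0.474
```

Request:
apply_moves([
  [40,0,0.015,0,0],
  [40,0,0.03,0,0],
  [40,0,0.03,0,0],
])

```text
t: 13.72
tcp_pos: [0.5291, 0.126, 0.0423]
tool_rot: [-0.567, 0.422, -0.422, 0.567]
force: [-0.9, -0.2, 5.1]
finger_gap: 0.468
```

Stroke of 35 mm with a +0.8° twist.

Request:
apply_moves([
  [40,0.06,0,0,0],
  [40,0.18,0,0,0.01],
  [40,0.3,0,0,0.02],
  [40,0.42,0,0,0.03],
  [40,0.54,0,0,0.04],
  [40,0.66,0,0,0.05],
  [40,0.78,0,0,0.06],
  [40,0.9,0,0,0.07],
  [40,1.02,0,0,0.08],
  [40,1.12,0,0,0.08],
  [40,1.16,0,0,0.08],
  [40,1.16,0,0,0.08],
])

```text
t: 15.22
tcp_pos: [0.5393, 0.0923, 0.0423]
tool_rot: [-0.564, 0.426, -0.426, 0.564]
force: [-0.9, -0.3, 4.3]
finger_gap: 0.472
```

Request:
apply_moves([
  [40,0,0,0,0],
  [40,0,-0.15,0,0],
  [40,0,-0.6,0,0],
  [40,-0.8,-1.5,0,0],
  [40,-1.3,-2,0,0],
  [40,-1.3,-2,0,0],
  [40,-1.3,-2,0,0],
])

```text
t: 16.1
tcp_pos: [0.5282, 0.1299, 0.1016]
tool_rot: [0.564, -0.426, 0.426, -0.564]
force: [0.0, 0.7, -0.4]
finger_gap: 0.471
```

```bash
python3 - <<'E'
from h import *
s,M=tool(); print(s["t"],s["tcp_pos"],s["force"])
print("tool yaw",np.arctan2(M[1,2],M[0,2]))
c=manip.get_calibration("wrist"); im=manip.snapshot("wrist")[:,:,::-1].copy(); cv2.imwrite("pics/w7.png",im)
np.savez("w7.npz",K=c["intrinsics"],E=c["extrinsics"])
im=manip.snapshot("scene")[:,:,::-1];cv2.imwrite("pics/s7.png",cv2.resize(im[150:330,200:440],None,fx=3,fy=3))
E
```

```text
16.1 [0.52816153 0.12993464 0.10158387] [ 0.0068427   0.70986791 -0.40718696]
tool yaw 0.2774710188987779
```

View pics/w7.png

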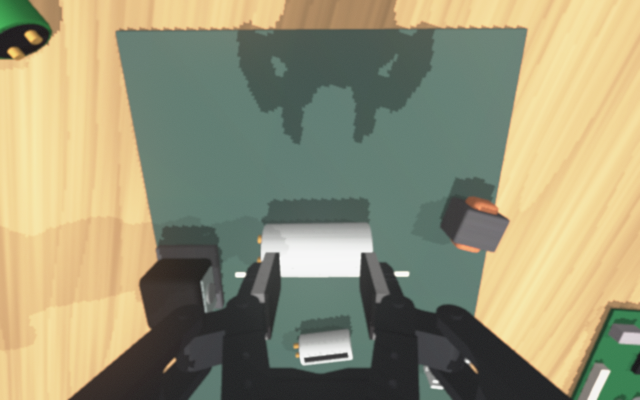

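View pics/s7.png

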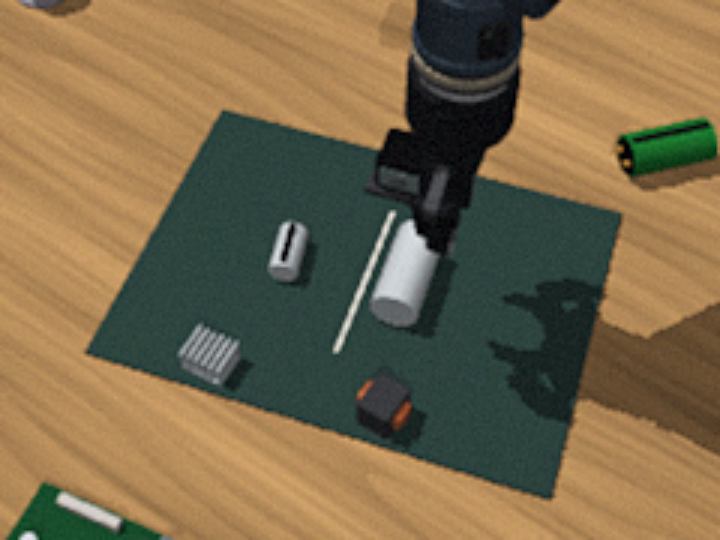

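```bash
cat >> h.py <<'E'
LM=np.array([.5482,.0682,.004]);LY=.2815
def can(im,c,u0,u1,top,bot):
    g=cv2.cvtColor(im,cv2.COLOR_BGR2GRAY); a,b=edge(g,u0,u1,*top,1),edge(g,u0,u1,*bot,-1)
    un=lambda p:(lambda d:d/np.linalg.norm(d))(ray(c,p)[1]); o=c["extrinsics"][:3,3]
    na=np.cross(un(a(u0)),un(a(u1))); nb=np.cross(un(b(u0)),un(b(u1))); na/=np.linalg.norm(na); nb/=np.linalg.norm(nb)
    n=na+nb if na@nb>0 else na-nb
    A=[]
    for u in(u0,u1):
        d=un((a(u)+b(u))/2); x=o+d*(.024-o[2])/d[2]; x[1]-=n@(x-o)/n[1]; A.append(x)
    A.sort(key=lambda p:p[0]); ay=np.arctan2(*(A[1]-A[0])[1::-1]); m=(A[0]+A[1])/2; d=m-LM
    print("rows",a(u0).round(1),a(u1).round(1),b(u0).round(1),b(u1).round(1),"r",abs(na@(A[0]-o)).round(4))
    print("can pt",m.round(4),"yaw",ay.round(4),"dyaw",(ay-LY).round(4),"across",(-d[0]*np.sin(LY)+d[1]*np.cos(LY)).round(4),"along",(d[0]*np.cos(LY)+d[1]*np.sin(LY)).round(4))
    for k in(-.075,.075): print("line end px",proj(c,LM+k*np.array([np.cos(LY),np.sin(LY),0])).round(1))
E
python3 - <<'E'
from h import *
f=np.load("w7.npz"); c=dict(intrinsics=f["K"],extrinsics=f["E"]); im=cv2.imread("pics/w7.png")
can(im,c,288,352,(212,238),(262,290))
g=cv2.cvtColor(im,cv2.COLOR_BGR2GRAY)
for u in(238,241,400,404,407): print(u,g[266:282,u])
E
```

```text
rows [288.  223.6] [352.  222.6] [288.  276.9] [352.  276.6] r 0.0204
can pt [0.5373 0.1002 0.024 ] yaw 0.2886 dyaw 0.0071 across 0.0338 along -0.0016
line end px [236.  273.9]
line end px [408.1 273.2]
238 [118 117 118 116 118 147 223 248 248 248 247 198 128 114 116 116]
241 [117 117 117 116 118 147 223 248 248 248 247 198 126 112 111 107]
400 [118 116 117 117 138 203 246 248 248 248 215 141 117 116 117 118]
404 [117 118 117 117 138 206 246 248 248 248 215 141 116 115 116 118]
407 [118 118 118 117 136 198 244 249 249 246 202 136 118 116 118 117]
```

```bash
cat >> h.py <<'E'
def can_top(im,c,u0,u1,top):
    """axis from the far flank only: tangent plane offset by r=.02, at z=.024"""
    g=cv2.cvtColor(im,cv2.COLOR_BGR2GRAY); a=edge(g,u0,u1,*top,1); o=c["extrinsics"][:3,3]
    d0,d1=ray(c,a(u0))[1],ray(c,a(u1))[1]; n=np.cross(d0,d1); n/=np.linalg.norm(n)
    if n[1]>0:n=-n
    A=[]
    for u in(u0,u1):
        x=onplane(c,a(u),.024); x[1]+=(.02-n@(x-o))/n[1]; A.append(x)
    A.sort(key=lambda p:p[0]); ay=np.arctan2(*(A[1]-A[0])[1::-1]); m=(A[0]+A[1])/2; d=m-LM
    print("TOP pt",m.round(4),"dyaw",(ay-LY).round(4),"across",(-d[0]*np.sin(LY)+d[1]*np.cos(LY)).round(4))
E
python3 - <<'E'
from h import *
for k,u0,u1 in ((5,270,366),(6,270,366),(7,270,366)):
    f=np.load(f"w{k}.npz"); c=dict(intrinsics=f["K"],extrinsics=f["E"]); im=cv2.imread(f"pics/w{k}.png")
    can_top(im,c,u0,u1,(212,238)); 
E
```

```text
TOP pt [0.5183 0.1324 0.024 ] dyaw -0.0222 across 0.07
TOP pt [0.5243 0.1148 0.024 ] dyaw 0.0134 across 0.0514
TOP pt [0.5297 0.0985 0.024 ] dyaw 0.0117 across 0.0343
```

```bash
python3 - <<'E'
from h import *
move_to([.5333,.1087,.0445],.29)
E
```

```text
shift [ 0.719  1.887 -0.017] twist opts [-0.077 17.923] len 60.57185259970278
```

Request:
apply_moves([
  [40,0.72,0.3,0,-0.08],
  [40,0.72,1,0,-0.08],
  [40,0.72,1.6,0,-0.08],
  [40,0.72,1.86,0,-0.08],
  [40,0.72,1.9,0,-0.08],
  [40,0.72,1.95,0,-0.08],
  [40,0.72,1.95,0,-0.08],
])

```text
t: 17.08
tcp_pos: [0.5346, 0.1094, 0.0438]
tool_rot: [-0.567, 0.422, -0.422, 0.567]
force: [-0.4, -0.2, 0.3]
finger_gap: 0.464
```

Request:
apply_moves([
  [40,0,0.02,0,0],
  [40,0,0.04,0,0],
  [40,0,0.055,0,0],
  [40,0,0.055,0,0],
])

```text
t: 17.58
tcp_pos: [0.5345, 0.1094, 0.0423]
tool_rot: [-0.567, 0.422, -0.422, 0.567]
force: [-0.5, 0.4, 4.4]
finger_gap: 0.47
```

Request:
apply_moves([
  [40,0.06,0,0,0],
  [40,0.18,0,0,0.01],
  [40,0.3,0,0,0.03],
  [40,0.42,0,0,0.04],
  [40,0.54,0,0,0.06],
  [40,0.66,0,0,0.08],
  [40,0.78,0,0,0.1],
  [40,0.9,0,0,0.12],
  [40,1.02,0,0,0.12],
  [40,1.1,0,0,0.12],
  [40,1.13,0,0,0.12],
  [40,1.13,0,0,0.12],
])

```text
t: 19.08
tcp_pos: [0.5444, 0.0766, 0.0424]
tool_rot: [-0.563, 0.428, -0.428, 0.563]
force: [-0.7, -1.6, 5.9]
finger_gap: 0.47
```

Request:
apply_moves([
  [40,0,0,0,0],
  [40,0,-0.15,0,0],
  [40,0,-0.6,0,0],
  [40,-0.8,-1.5,0,0],
  [40,-1.3,-2,0,0],
  [40,-1.3,-2,0,0],
  [40,-1.3,-2,0,0],
])

```text
t: 19.95
tcp_pos: [0.5334, 0.1142, 0.1014]
tool_rot: [0.563, -0.428, 0.428, -0.563]
force: [-0.2, -1.1, -0.4]
finger_gap: 0.469
```

```bash
python3 - <<'E'
from h import *
s,M=tool(); print(s["t"],s["tcp_pos"],s["force"])
print("tool yaw",np.arctan2(M[1,2],M[0,2]))
c=manip.get_calibration("wrist"); im=manip.snapshot("wrist")[:,:,::-1].copy(); cv2.imwrite("pics/w8.png",im)
np.savez("w8.npz",K=c["intrinsics"],E=c["extrinsics"])
can_top(im,c,270,366,(212,238)); can(im,c,288,352,(212,238),(265,290))
E
```

```text
19.95 [0.53340398 0.11423717 0.10144456] [-0.23015037 -1.05397795 -0.43561037]
tool yaw 0.27043546931191675
TOP pt [0.5349 0.0825 0.024 ] dyaw 0.0129 across 0.0174
rows [288.  224.5] [352. 223.] [288.  276.6] [352.  275.2] r 0.0199
can pt [0.5423 0.0847 0.024 ] yaw 0.2949 dyaw 0.0134 across 0.0175 along -0.0011
line end px [233.9 257.7]
line end px [409.5 255.9]
```

View pics/w8.png

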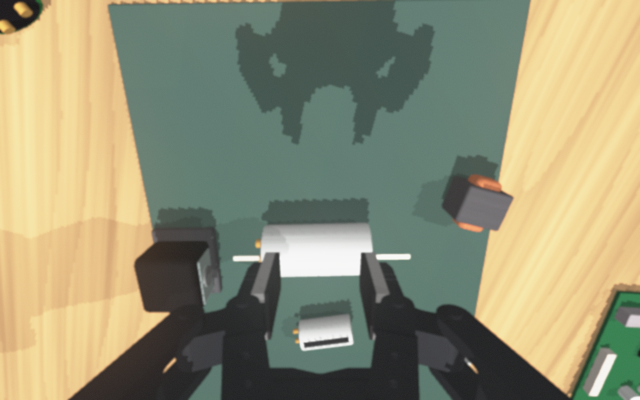

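```bash
python3 - <<'E'
from h import *
move_to([.5379,.0926,.0438],.295)
E
```

```text
shift [ 0.73   1.911 -0.041] twist opts [-0.144 17.856] len 61.38087679626247
```

Request:
apply_moves([
  [40,0.73,0.3,0,-0.14],
  [40,0.73,1,0,-0.14],
  [40,0.73,1.6,0,-0.14],
  [40,0.73,1.86,0,-0.14],
  [40,0.73,1.9,0,-0.14],
  [40,0.73,1.95,0,-0.14],
  [40,0.73,1.95,0,-0.14],
])

```text
t: 20.88
tcp_pos: [0.5397, 0.0934, 0.0437]
tool_rot: [-0.568, 0.421, -0.421, 0.568]
force: [0.1, -0.2, 0.4]
finger_gap: 0.469
```

Request:
apply_moves([
  [40,0,0.02,0,0],
  [40,0,0.04,0,0],
  [40,0,0.055,0,0],
  [40,0,0.055,0,0],
])

```text
t: 21.38
tcp_pos: [0.5397, 0.0934, 0.0423]
tool_rot: [-0.568, 0.421, -0.421, 0.568]
force: [-0.9, 0.3, 5.4]
finger_gap: 0.468
```

Request:
apply_moves([
  [40,0.06,0,0,0],
  [40,0.18,0,0,0.02],
  [40,0.3,0,0,0.05],
  [40,0.42,0,0,0.08],
  [40,0.54,0,0,0.11],
  [40,0.66,0,0,0.14],
  [40,0.78,0,0,0.17],
  [40,0.9,0,0,0.2],
  [40,1.02,0,0,0.2],
  [40,1.11,0,0,0.2],
  [40,1.15,0,0,0.2],
  [40,1.15,0,0,0.2],
])

```text
t: 22.88
tcp_pos: [0.5498, 0.0601, 0.0424]
tool_rot: [-0.56, 0.431, -0.431, 0.561]
force: [-0.4, -0.8, 5.4]
finger_gap: 0.463
```

Request:
apply_moves([
  [40,0,0,0,0],
  [40,0,-0.15,0,0],
  [40,0,-0.6,0,0],
  [40,-0.8,-1.5,0,0],
  [40,-1.3,-2,0,0],
  [40,-1.3,-2,0,0],
  [40,-1.3,-2,0,0],
])

```text
t: 23.75
tcp_pos: [0.5393, 0.0978, 0.1013]
tool_rot: [0.561, -0.431, 0.431, -0.56]
force: [-0.1, -1.2, -0.2]
finger_gap: 0.465
```

```bash
python3 - <<'E'
from h import *
s,M=tool(); print(s["t"],s["tcp_pos"],s["force"])
print("tool yaw",np.arctan2(M[1,2],M[0,2]))
c=manip.get_calibration("wrist"); im=manip.snapshot("wrist")[:,:,::-1].copy(); cv2.imwrite("pics/w9.png",im)
np.savez("w9.npz",K=c["intrinsics"],E=c["extrinsics"])
can_top(im,c,270,366,(212,238)); can(im,c,288,352,(212,238),(265,290))
E
```

```text
23.75 [0.53925847 0.0978353  0.10128568] [-0.0588112  -1.1972424  -0.23097708]
tool yaw 0.25999010570444325
TOP pt [0.5407 0.0658 0.024 ] dyaw 0.0125 across -0.0002
rows [288. 225.] [352.  222.9] [288.  276.3] [352.  274.5] r 0.0196
can pt [0.5478 0.0684 0.024 ] yaw 0.2938 dyaw 0.0123 across 0.0003 along -0.0004
line end px [231.  240.2]
line end px [410.4 236.6]
```

View pics/w9.png

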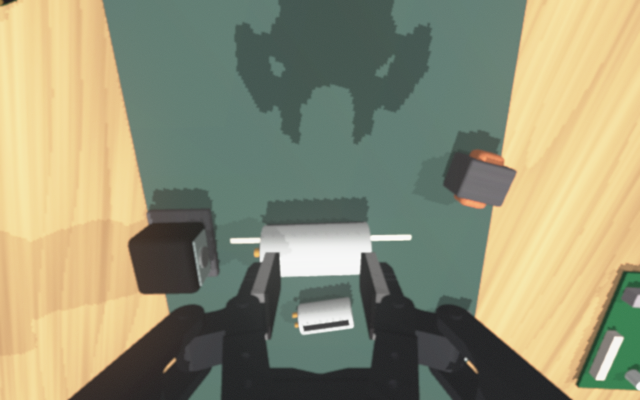

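Across error is about 0 and yaw error about 0.012 rad, or 0.5 mm at the ends. I'll back off to get an unobstructed view, with can and line clear of the fingers.

Request:
apply_moves([
  [40,0,-1,0,0],
  [40,0.8,-2,0,0],
  [40,1.6,-3.4,0,0],
  [40,2,-4,0,0],
  [40,2.2,-4,0,0],
  [40,2.2,-4,0,0],
  [40,2.2,-4,0,0],
])

```text
t: 24.68
tcp_pos: [0.5552, 0.0346, 0.2199]
tool_rot: [0.561, -0.432, 0.43, -0.56]
force: [-0.2, 0.4, 0.0]
finger_gap: 0.466
```

```bash
python3 - <<'E'
from h import *
s,M=tool(); print(s["t"],s["tcp_pos"],s["force"])
c=manip.get_calibration("wrist"); im=manip.snapshot("wrist")[:,:,::-1].copy(); cv2.imwrite("pics/w10.png",im)
np.savez("w10.npz",K=c["intrinsics"],E=c["extrinsics"])
t=manip.snapshot("top")[:,:,::-1].copy(); cv2.imwrite("pics/t10.png",t)
cv2.imwrite("pics/t10c.png",cv2.resize(t[110:240,220:375],None,fx=4,fy=4,interpolation=cv2.INTER_CUBIC))
im=manip.snapshot("scene")[:,:,::-1];cv2.imwrite("pics/s10.png",cv2.resize(im[150:330,200:440],None,fx=3,fy=3))
E
```

```text
24.675 [0.55516785 0.03464128 0.21990021] [-0.16636088  0.35728782  0.02144368]
```

View pics/w10.png

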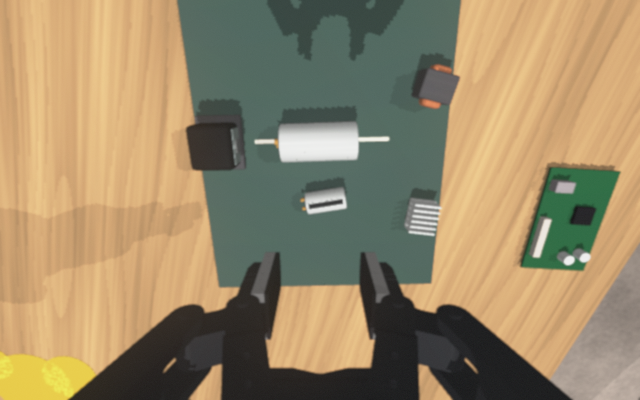

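View pics/t10c.png

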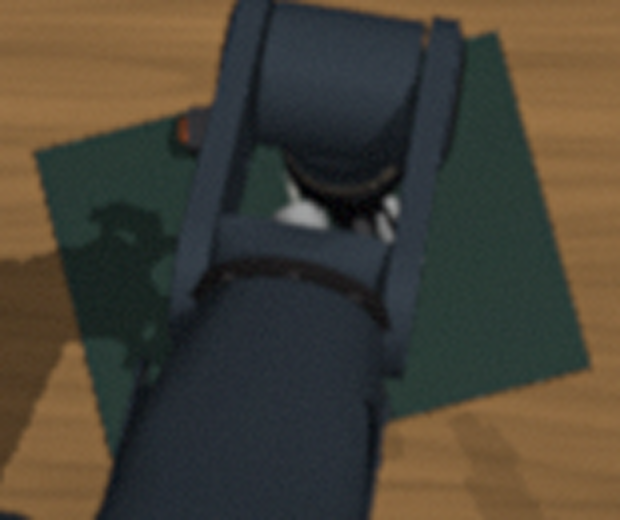

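View pics/s10.png

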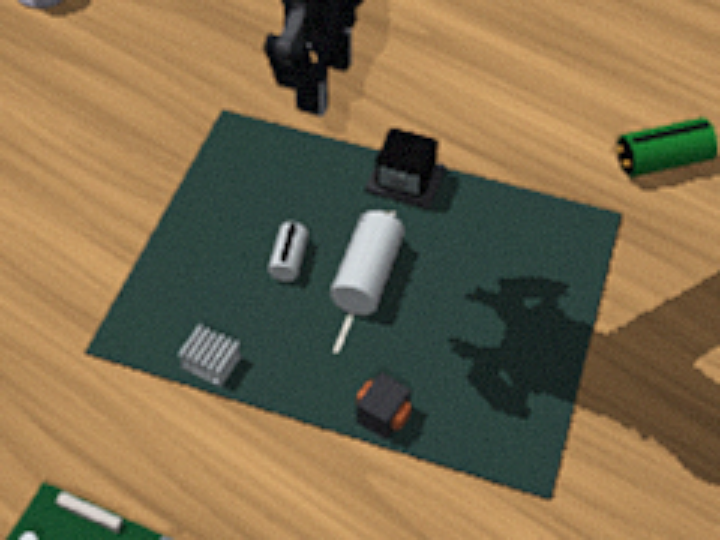

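The wrist view shows the can at (279–358, 122–162) with white line at both ends, (255,142) and (388,139). The small can is undisturbed at (325,201). One more fit on this clear view.

```bash
python3 - <<'E'
from h import *
f=np.load("w10.npz"); c=dict(intrinsics=f["K"],extrinsics=f["E"]); im=cv2.imread("pics/w10.png")
can(im,c,285,352,(112,135),(150,172)); can_top(im,c,285,352,(112,135))
g=cv2.cvtColor(im,cv2.COLOR_BGR2GRAY)
for u0,u1 in((257,272),(364,386)):
    a,b=edge(g,u0,u1,130,152,1),edge(g,u0,u1,130,152,-1); u=(u0+u1)/2
    print(u,((a(u)+b(u))/2).round(2),onplane(c,(a(u)+b(u))/2,.004))
# can ends
r=g[142,:].astype(float)
print(g[135,272:290],g[135,350:368])
E
```

```text
rows [285.  123.7] [352.  121.4] [285.  161.5] [352.  159.3] r 0.0197
can pt [0.5446 0.0683 0.024 ] yaw 0.2929 dyaw 0.0114 across 0.0011 along -0.0034
line end px [254.9 141.5]
line end px [388.5 138.5]
TOP pt [0.5396 0.0665 0.024 ] dyaw 0.0112 across 0.0007
264.5 [264.5  141.11] [0.48648779 0.05053204 0.004     ]
375.0 [375.   138.69] [0.60572255 0.08501644 0.004     ]
[ 92  93  93  92  93 111 155 199 217 219 220 219 219 219 220 219 219 219] [219 219 219 219 219 219 218 200 158 118 105 104 103 104 104 103 104 105]
```

Line yaw from its two stubs is 0.2815. The can is +0.011 rad and about 1 mm off, which is within the line's width, but there is time for one small touch: roll 0.8 mm and turn about −0.6°.

```bash
python3 - <<'E'
from h import *
move_to([.5446,.069,.0438],.293)
E
```

```text
shift [-1.194  5.895 -0.054] twist opts [-0.188 17.812] len 180.4504909830132
```

Request:
apply_moves([
  [40,-0.6,0.5,-0.05,-0.1],
  [40,-1.2,1.5,-0.05,-0.19],
  [40,-1.2,3,-0.05,-0.19],
  [40,-1.2,4.3,-0.05,-0.19],
  [40,-1.2,5.3,-0.05,-0.19],
  [40,-1.2,5.7,-0.05,-0.19],
  [40,-1.2,5.83,-0.05,-0.19],
  [40,-1.2,5.88,-0.05,-0.19],
  [40,-1.2,5.88,-0.05,-0.19],
])

```text
t: 25.95
tcp_pos: [0.5464, 0.0686, 0.0461]
tool_rot: [-0.567, 0.421, -0.422, 0.568]
force: [0.2, 0.1, 0.3]
finger_gap: 0.466
```

```bash
python3 - <<'E'
from h import *
s,M=tool(); print(s["t"],s["tcp_pos"],s["force"]); move_to([.5446,.069,.0422],.293)
E
```

```text
25.95 [0.54637145 0.06859029 0.04613148] [0.24186871 0.13610682 0.27892014]
shift [-0.03   0.131 -0.053] twist opts [-1.0000e-03  1.7999e+01] len 4.33155797288634
```

Request:
apply_moves([
  [40,0,0.04,0,0],
  [40,0,0.08,0,0],
  [40,0,0.1,0,0],
  [40,0,0.12,0,0],
  [40,0,0.12,0,0],
])

```text
t: 26.58
tcp_pos: [0.5458, 0.0685, 0.0424]
tool_rot: [-0.568, 0.422, -0.422, 0.568]
force: [-0.1, -0.4, 6.7]
finger_gap: 0.467
```

Request:
apply_moves([
  [40,0,0.015,0,0],
  [40,0,0.03,0,0],
  [40,0,0.03,0,0],
])

```text
t: 26.95
tcp_pos: [0.5459, 0.0685, 0.0423]
tool_rot: [-0.568, 0.421, -0.422, 0.568]
force: [-2.8, -0.5, 12.9]
finger_gap: 0.468
```

I pressed further than intended (12.9 N). Easing off before moving.

Request:
apply_moves([
  [40,0,-0.04,0,0],
  [40,0,-0.04,0,0],
])

```text
t: 27.2
tcp_pos: [0.5458, 0.0686, 0.0424]
tool_rot: [-0.567, 0.422, -0.422, 0.568]
force: [-1.4, -0.5, 7.2]
finger_gap: 0.472
```

Request:
apply_moves([
  [40,0.02,0,0,0.05],
  [40,0.04,0,0,0.1],
  [40,0.05,0,0,0.14],
  [40,0.05,0,0,0.14],
  [40,0.05,0,0,0.14],
])

```text
t: 27.82
tcp_pos: [0.5464, 0.0671, 0.0424]
tool_rot: [-0.562, 0.428, -0.429, 0.563]
force: [-1.5, -0.6, 7.2]
finger_gap: 0.468
```

Request:
apply_moves([
  [40,0,-0.1,0,0],
  [40,0,-0.4,0,0],
  [40,0,-1.4,0,0],
  [40,0,-2.4,0,0],
  [40,1.2,-4,0,0],
  [40,1.2,-5.9,0,0],
  [40,1.2,-5.9,0,0],
  [40,1.2,-5.9,0,0],
])

```text
t: 28.82
tcp_pos: [0.555, 0.0326, 0.2188]
tool_rot: [0.562, -0.429, 0.428, -0.562]
force: [-1.4, 0.6, -0.2]
finger_gap: 0.466
```

```bash
python3 - <<'E'
from h import *
s,M=tool(); print(s["t"],s["tcp_pos"],s["force"])
c=manip.get_calibration("wrist"); im=manip.snapshot("wrist")[:,:,::-1].copy(); cv2.imwrite("pics/w11.png",im)
np.savez("w11.npz",K=c["intrinsics"],E=c["extrinsics"])
im=manip.snapshot("scene")[:,:,::-1];cv2.imwrite("pics/s11.png",cv2.resize(im[150:330,200:440],None,fx=3,fy=3))
im=cv2.imread("pics/w11.png")
can(im,c,285,352,(108,135),(146,172)); can_top(im,c,285,352,(108,135))
g=cv2.cvtColor(im,cv2.COLOR_BGR2GRAY); P=[]
for u0,u1 in((257,272),(364,386)):
    a,b=edge(g,u0,u1,127,155,1),edge(g,u0,u1,127,155,-1); u=(u0+u1)/2
    P.append(onplane(c,(a(u)+b(u))/2,.004)); d=P[-1]-LM; print(((a(u)+b(u))/2).round(2),"line off LM",(-d[0]*np.sin(LY)+d[1]*np.cos(LY)).round(4))
print("line yaw",np.arctan2(*(P[1]-P[0])[1::-1]))
E
```

```text
28.825 [0.55495379 0.03263796 0.21883383] [-1.40264003  0.55312017 -0.2015184 ]
rows [285.  121.4] [352.  121.4] [285.  159.4] [352.  159.2] r 0.0197
can pt [0.5444 0.0675 0.024 ] yaw 0.2703 dyaw -0.0112 across 0.0003 along -0.0038
line end px [254.9 139.1]
line end px [389.1 137.3]
TOP pt [0.5393 0.0657 0.024 ] dyaw -0.0125 across 0.0
[264.5 138.9] line off LM 0.0001
[375.   137.34] line off LM 0.0002
line yaw 0.28196497948677335
```

View pics/w11.png

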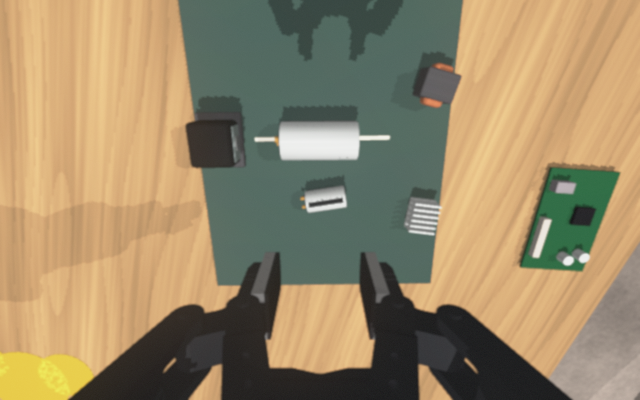

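View pics/s11.png

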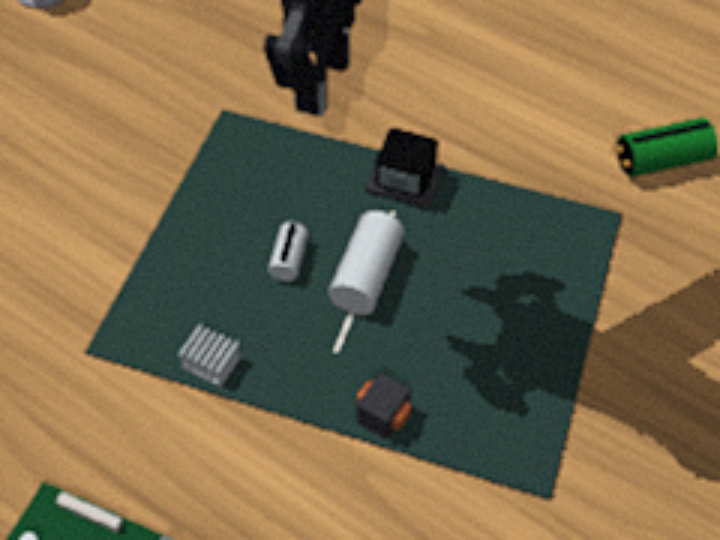

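Across error is now 0.0–0.3 mm and yaw −0.012 rad, so both ends lie within 0.8 mm of the line's centre (half-width 2 mm). The hand is clear and the neighbours haven't moved, so I'm handing in.

```bash
python3 - <<'E'
from h import *
im=manip.snapshot("wrist")[:,:,::-1].copy(); c=manip.get_calibration("wrist")
can(im,c,285,352,(108,135),(146,172))
print(manip.sense()["t"]); manip.sign_off()
E
```

```text
rows [285.  122.3] [352.  121.8] [285.  160.3] [352. 160.] r 0.0196
can pt [0.5433 0.0672 0.024 ] yaw 0.2743 dyaw -0.0072 across 0.0004 along -0.005
line end px [255.8 139.9]
line end px [390.5 138.1]
28.975
the job is handed in; nothing more can be done
```

The larger capacitor now lies on the white line and along it, with white line showing at both ends, and the job was handed in at about 29 s. I rolled it about 87 mm with five strokes of both fingertips on its top, plus one small squaring touch.

- **Position:** The last wrist-camera check before hand-in put its axis 0.4 mm off the line's centre. The check just before gave 0.0–0.3 mm.
- **Angle:** The same two checks gave −0.007 and −0.012 rad, which is within the reading noise. Both ends are therefore within about 0.9 mm of the line's centre, against a half-width of 2 mm.
- **Rolling:** In each of the five strokes it moved very nearly half as far as the fingertips did, as expected for rolling. The squaring touch turned it slightly on the mat, and on purpose.
- **Bystanders:** The small capacitor, transformer, heat sink and reader look undisturbed in the wrist and scene views. The top camera was blocked by the arm, so I could not use it for a final cross-check.
- **What fell short:** Pressing force read 4–8 N, except for about 0.4 s at 12.9 N before the squaring touch, when I pressed further than intended and eased off. The small twists meant to correct the angle in strokes 3–5 had almost no effect. The final touch turned it about twice as far as planned, leaving the small angle above.

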